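Slide two candles up to the stop of the trimming jig

ROBOT

A 6-joint arm with a two-finger parallel gripper is mounted at the origin on a cart in front of the work surface, level with it; the furniture and walls round the work are solid. World frame = base frame: x ahead of the robot, y to its left, z up, the work surface at z = 0. Lengths are in m, angles in rad, forces in N, time in s.
With the tool pointing down it reaches from about 0.4 to 0.925 m from the base axis. Payload 3.4 kg.
Tool frame: the origin (TCP) lies at the very end of the fingers, on their centre line; the grasp point (between the pads) lies ctrl.grip_depth behind it (ctrl.grip_depth is the distance from the TCP to the grasp point, in m); z points along the fingers, y is the line along which they close (so a half turn about z gives the same grasp; the last joint's range is limited). The gripper opens to 85 mm and grips with 20 to 120 N. Pads are 22 mm wide; open, the fingers measure 114 mm over their backs; the gripper's body (76 mm by 85 mm) begins 54 mm behind the grasp point. The pads swing forward as they close: fully open they stand 13 mm farther back than shut.
Start: joints at [-1.278, 0.307, 1.506, -0, 1.328, -0.073], TCP at [0.206, -0.537, 0.231] pointing down, gripper open.
Joint ranges: [-3.12, 3.12], [-1.05, 2.28], [0.14, 2.33], [-1.42, 4.57], [0.1, 2.73], [-2.68, 2.68]. Speed limits (rad/s): [2.57, 2.57, 3.14, 3.14, 3.14, 3.14].

INTERFACE

Orientations are given as a rotation vector (axis times angle).
In Python, from bench import ctrl gives the robot as it stands.
- The arm moves only by the tool drive_tool, never from a script. Its arguments are lists of equal length, an entry for each row: "slide": the shift along the world's x, y, z as a fraction of full scale, a list of three; "turn": the turn, a rotation vector about the world's x, y, z as a fraction of full scale, a list of three; "grip": the opening, from -1 (shut) to 1 (fully open). A call has 1 to 12 rows; each row is the pose to reach, as a shift and turn from the pose commanded when the call began; what a row does not reach only later rows make up. Full scale, the value 1, is 200 mm for a shift and 90 degrees for a turn. A row lasts 1/8 s, in which the tool goes at most 62.5 mm and 10.7 degrees, less where a joint would pass 70% of its speed; a pose out of reach is approached as far as the arm can. A call with a number of a shift or a turn outside -1 to 1 is refused whole. A call with a gripper value outside its range is refused whole. The fingers move at their own pace and stop on an object; "newtons" is the grip in N (left out, the last holds). Time passes only in rows, so rows that repeat a pose let the fingers close. It gives the time, the measured TCP pose, the force, the opening and the grip force at its end, in the units of the state.
- ctrl.sense(): the state, without advancing time (a new reading comes with each control period).
- ctrl.camera(name): name is "side" or "top"; returns (picture, depth): 420x560x3 uint8, red, green, blue; 420x560 float32, m along the optical axis (not along the pixel's ray), 0 where there is no reading.
- ctrl.camera_model(name): a dict with "fx", "fy", "cx", "cy" (pixels), "extrinsics" (4x4, takes a point from camera to world coordinates). Camera axes: x right, y down, z forward; pixel columns grow to the right and rows downward; lengths in m; the calibration is good to about 2 mm. A picture is of the moment at which its call begins. camera_model takes no time and is no camera call.
- ctrl.sign_off(): hands the job in; it is judged then, once.
The state is a dict: "time": time; "joints": joint angles; "dq": joint speeds; "joint_efforts": joint torques, N m; "tool_pos": TCP position; "tool_rot": TCP orientation; "wrist_force": force on the tool from outside, world axes, zero at the start; "ft_torque": the same for the moment, N m; "grip_width": finger opening in m; "finger_force": force on a finger pad.
Only numpy, scipy, OpenCV 4.12 (cv2) and the standard library are available. Lean on these libraries where they do the work, as an engineer would, in place of code of your own. Each camera call takes 0.05 s, during which the arm holds its last target. There are 200 camera calls.

TASK

Get both eight-sided candles ready for trimming: lay the long candle in the open end of the jig's V-groove first and the short one behind it, and push them gently along the groove under the clear guard until the long one is fully home against the stop plate and the short one is butted up to it. Let go of everything, and leave the carton, jar, glass and beaker around the jig where they stand.

Things in the scene. Friction and masses are not known exactly. Their poses are not given: they have to be found in the camera images.
- jig: Wooden trimming jig screwed down, 340 (x) x 96 (y) x 83 mm high. Origin: centre of underside, z up. Along its x axis runs a 90-degree V-groove, open at x = -0.167, ending at the stop face at x = +0.150. Groove walls rise to z = 0.038, at y up to +-0.029; beyond them only the base board, top z = 0.014. A seated candle's axis is at y = 0, z = 0.048, its top at z = 0.070.
- guard_mouth (a point): Point on the seated candle's axis where the guard begins: x = 0, y = 0, z = 0.048 of the jig. From here to the stop face, 150 mm on along the jig's +x, the groove is covered: cheeks at y = +-0.036 to 0.044, clear roof with underside z = 0.079, top z = 0.083. Candles slide under it but can be laid in only before it (jig x below 0). Wax on waxed wood: friction 0.5 to 1.5 N a candle.
- stop_plate: Fixed aluminium stop plate across the far end of the groove, under the guard's end: 72 mm wide, 60 high, 10 thick. Origin: centre of the face that the candle meets; axes as the jig's (the face looks to -x).
- candle_long: Long candle without a wick: plain ivory wax, eight-sided prism 130 mm long, 44 mm across flats, about 0.19 kg, lying on one flat. Origin: its centre; x along its length (both ends alike), z up as it lies. Laid level in the groove it rests on two slanting flats, without being turned about its length.
- candle_short: Short candle, the same but 90 mm long, about 0.13 kg. Origin: its centre; x along its length, z up as it lies.
- carton: Bystander: narrow upright carton, 30 x 43 x 132 mm high, standing close to the left (+y) side of the jig's open half. Origin: centre of its underside.
- jar: Bystander: glass jar with wax, 69 mm across, 82 high, standing 12 to 25 mm from the long candle's end that is nearer the robot. Origin: centre of its underside.
- glass: Bystander: candle glass with wax, 84 mm across, 100 high with its wick, standing 12 to 25 mm from the short candle's end that is nearer the robot. Origin: centre of its underside.
- beaker: Bystander: plastic measuring beaker, 80 x 92 mm, 119 high, at the far left. Origin: centre of its underside.
Mind the look-alikes: they are no part of the job. Leave any brown or purple look-alike of the candle_long alone.

How it is judged:
On the way, in this order (a step that is already met when the one before it is completed fails the run):
1. the long candle lies in the open part of the V-groove, along it (x of candle_long in the frame of jig between -0.13 and 0.06 m and y of candle_long in the frame of jig between -0.005 and 0.005 m and z of candle_long in the frame of jig below 0.052 m and angle between the x axis of candle_long and the x axis of jig, either way round below 0.08 rad), for 0.2 s.
2. the short candle lies in the V-groove behind the long one, along it (x of candle_short in the frame of jig between -0.16 and 0 m and y of candle_short in the frame of jig between -0.005 and 0.005 m and z of candle_short in the frame of jig below 0.052 m and angle between the x axis of candle_short and the x axis of jig, either way round below 0.08 rad), for 0.2 s.
At the end, for the whole second after the job is handed in: The long candle lies in the V-groove with its end within 3 mm of the stop face, the short one lies in the groove behind it within 3 mm of touching it, both seated (within 4 mm sideways and in height, 0.06 rad along the groove) and at rest, nothing held (x of candle_long in the frame of jig between 0.082 and 0.088 m and y of candle_long in the frame of jig between -0.004 and 0.004 m and z of each of candle_long, candle_short in the frame of jig below 0.052 m and angle between the x axis of each of candle_long, candle_short and the x axis of jig, either way round below 0.06 rad and distance between candle_short and candle_long below 0.113 m and x of candle_short in the frame of jig below -0.02 m and y of candle_short in the frame of jig between -0.004 and 0.004 m and linear speed of each of candle_long, candle_short below 0.02 m/s).
It fails at once if the long candle is pressed or knocked against the stop plate with more than 25 N (contact force between candle_long and stop_plate above 25 N).
It fails at once if a bystander (carton, jar, glass, beaker) is moved by more than 30 mm or tipped (distance of any of carton, jar, glass, beaker from where it was at the start of the episode above 0.03 m or angle between any of carton, jar, glass, beaker's own z axis and vertical above 0.5 rad).
It also fails if it takes over 72 s, if anything falls off the work surface, if the arm or the gripper's body presses on something with over 40 N, if the wrist force passes 120 N, or if a joint passes its speed limit or range.

## Working session

There is one attempt and no reset: what is moved stays moved. The work goes in short steps, Python scripts to look and compute and a tool call to move; the robot and the scene stay as the last step left them, time stands still between calls to the robot, and variables do not carry over. Pictures are saved under pics/ and viewed, at most 10 in all, crops included, and the job is handed in when it is done.

Besides the shell and the picture viewer there is one more tool, called after "Call:" as name(argument=value, ...) on one line, values as JSON. drive_tool: Moves the arm, as the interface text tells. Its arguments: {"type":"object","properties":{"slide":{"type":"array"},"turn":{"type":"array"},"grip":{"type":"array"},"newtons":{"type":"number"}},"required":["slide","turn","grip"]}

```bash
mkdir -p pics; ls; cat > h.py <<'E'
import numpy as np,cv2
from bench import ctrl
def cam(n):
    p,d=ctrl.camera(n);m=ctrl.camera_model(n);np.savez(f'{n}.npz',p=p,d=d);return p,d,m
def pts(d,m):
    v,u=np.indices(d.shape);E=np.array(m['extrinsics'])
    P=np.stack([(u-m['cx'])/m['fx']*d,(v-m['cy'])/m['fy']*d,d],-1)
    return P@E[:3,:3].T+E[:3,3]
def ray(u,v,m,z):
    E=np.array(m['extrinsics']);r=E[:3,:3]@np.array([(u-m['cx'])/m['fx'],(v-m['cy'])/m['fy'],1]);o=E[:3,3]
    return o+r*(z-o[2])/r[2]
def save(n,p): cv2.imwrite(f'pics/{n}.png',p[...,::-1])
E
python3 - <<'E'
from h import *
for n in('top','side'):
    p,d,m=cam(n);save(n+'0',p);print(n,m['fx'],np.round(m['extrinsics'],3).tolist())
s=ctrl.sense();print(s,ctrl.grip_depth)
E
```

```text
pics
top 475.0336957782063 [[0.017, -0.988, 0.152, 0.375], [-1.0, -0.018, -0.0, 0.003], [0.003, -0.152, -0.988, 1.48], [0.0, 0.0, 0.0, 1.0]]
side 499.0926405610501 [[-0.891, -0.292, 0.348, 0.095], [-0.454, 0.541, -0.708, 0.981], [0.018, -0.789, -0.614, 0.884], [0.0, 0.0, 0.0, 1.0]]
{'time': 0.1, 'joints': array([-1.27845242e+00,  3.07513098e-01,  1.50750678e+00,  5.52631687e-06,
        1.32839040e+00, -7.35269807e-02]), 'dq': array([ 5.62703798e-04, -2.03959010e-03, -1.25637114e-03,  8.71091792e-05,
        7.44026274e-04,  3.79171773e-04]), 'joint_efforts': array([ 4.30803766e-04, -4.58526886e+01, -2.52607137e+01, -1.43966922e-04,
        5.63039459e-03,  2.77254759e-05]), 'tool_pos': array([ 0.20550435, -0.5363788 ,  0.23047817]), 'tool_rot': array([-3.08739498e+00, -5.71177690e-01,  3.03202333e-04]), 'wrist_force': array([-0.15929766,  0.85090349,  0.71459814]), 'ft_torque': array([-0.04573788, -0.01128029,  0.03132042]), 'finger_force': 0.0, 'grip_width': 0.08566352858917974} 0.0187
```

View pics/top0.png

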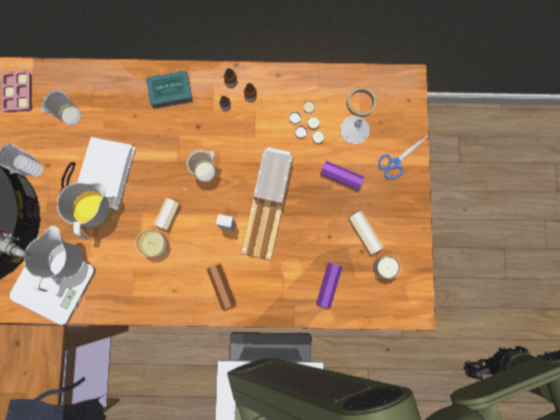

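View pics/side0.png

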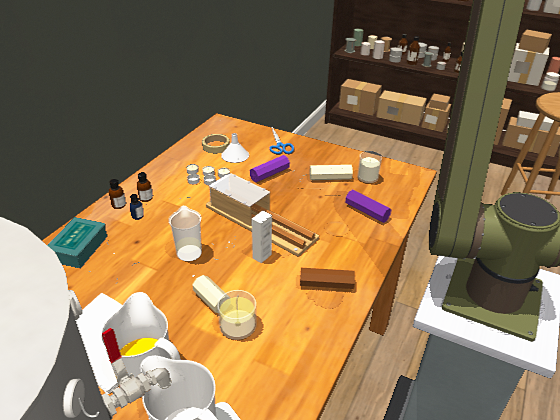

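The top view shows two ivory prisms, at (367,233) and (167,214). Their look-alikes are brown (221,286), purple (342,176) and purple (329,286). Only the ivory ones fit the description; the longer is next to the jar (388,268) and the shorter next to the glass (152,244). The jig runs from its open end (258,255) to its guard end (273,152), with the carton at (225,221) and the beaker at (203,165). I'll measure and make one crop.

```bash
python3 - <<'E'
from h import *
f=np.load('top.npz');p,d=f['p'],f['d'];m=ctrl.camera_model('top');P=pts(d,m)
hsv=cv2.cvtColor(p,cv2.COLOR_RGB2HSV)
for nm,(u,v) in dict(long=(367,233),short=(167,214)).items():
    roi=np.zeros(d.shape,bool);roi[v-32:v+33,u-32:u+33]=1
    k=roi&(hsv[...,1]<110)&(hsv[...,2]>120)&(P[...,2]>.034)&(P[...,2]<.052)
    n,l,st,c=cv2.connectedComponentsWithStats(k.astype(np.uint8));i=l[v,u];k=l==i
    z=P[k][:,2]; t=k&(abs(P[...,2]-.044)<.004)
    q=P[t][:,:2].astype(np.float32)
    r=cv2.minAreaRect(q);print(nm,k.sum(),np.percentile(z,[5,50,95]),r,'mean',q.mean(0))
    print(np.round(cv2.boxPoints(r),3).tolist())
g=(P[...,2]*1000).round().astype(int)
for v in(160,180,195,203,210,225,240,250,256): print(v,[(u,g[v,u]) for u in range(236,300,3)])
def h(u0,u1,v0,v1,zmin):
    s=P[v0:v1,u0:u1].reshape(-1,3);s=s[s[:,2]>zmin];return np.round(np.r_[s.min(0),s.max(0),s.mean(0)],3)
print('carton',h(212,236,208,234,.11));print('jar',h(370,405,252,284,.06));print('glass',h(132,172,226,262,.05));print('beaker',h(184,220,145,186,.06))
a=cv2.resize(p[200:290,130:180],None,fx=6,fy=6)
b=cv2.resize(p[200:290,345:405],None,fx=6,fy=6);save('crop1',np.hstack([a,b]))
save('crop2',cv2.resize(p[140:265,225:300],None,fx=4.7,fy=4.7))
E
```

```text
long 496 [0.03547819 0.04135083 0.04684694] ((0.5430653095245361, -0.2867856025695801), (0.12909600138664246, 0.03507710620760918), 30.799198150634766) mean [ 0.54085845 -0.28740546]
[[0.4790000021457672, -0.3050000071525574], [0.4970000088214874, -0.33500000834465027], [0.6069999933242798, -0.26899999380111694], [0.5899999737739563, -0.23899999260902405]]
short 352 [0.03465676 0.04128883 0.04834127] ((0.5902494192123413, 0.32831794023513794), (0.032607659697532654, 0.08989530801773071), 65.40771484375) mean [0.5903483  0.32765827]
[[0.5429999828338623, 0.3319999873638153], [0.6240000128746033, 0.29499998688697815], [0.6380000114440918, 0.3240000009536743], [0.5559999942779541, 0.3619999885559082]]
160 [(236, np.int64(1)), (239, np.int64(3)), (242, np.int64(0)), (245, np.int64(-2)), (248, np.int64(-2)), (251, np.int64(-4)), (254, np.int64(-8)), (257, np.int64(-1)), (260, np.int64(-2)), (263, np.int64(83)), (266, np.int64(78)), (269, np.int64(88)), (272, np.int64(83)), (275, np.int64(84)), (278, np.int64(84)), (281, np.int64(84)), (284, np.int64(80)), (287, np.int64(82)), (290, np.int
[... 3320 characters left out ...]
.int64(4)), (239, np.int64(1)), (242, np.int64(-3)), (245, np.int64(1)), (248, np.int64(1)), (251, np.int64(3)), (254, np.int64(14)), (257, np.int64(16)), (260, np.int64(33)), (263, np.int64(32)), (266, np.int64(11)), (269, np.int64(14)), (272, np.int64(-3)), (275, np.int64(4)), (278, np.int64(-2)), (281, np.int64(-1)), (284, np.int64(5)), (287, np.int64(0)), (290, np.int64(2)), (293, np.int64(-4)), (296, np.int64(-1)), (299, np.int64(4))]
carton [0.375 0.003 0.111 0.574 0.162 1.48  0.552 0.135 0.168]
jar [ 0.375 -0.376  0.06   0.471  0.003  1.48   0.435 -0.337  0.101]
glass [0.375 0.003 0.05  0.537 0.407 1.48  0.496 0.366 0.065]
beaker [0.375 0.003 0.06  0.773 0.259 1.48  0.736 0.218 0.115]
```

View pics/crop1.png

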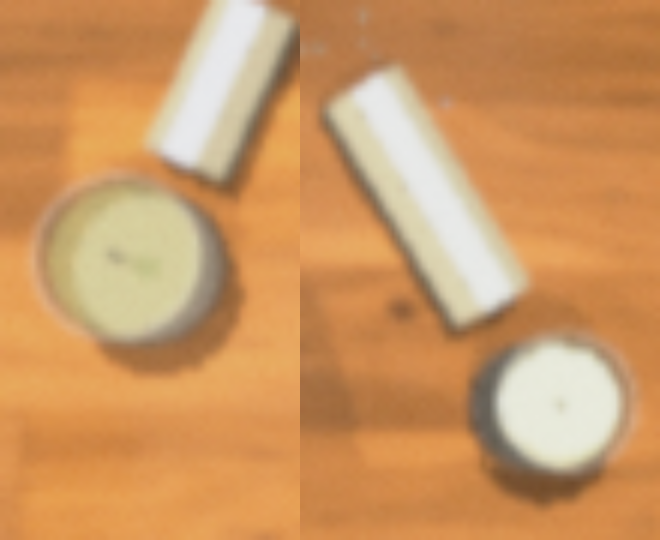

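View pics/crop2.png

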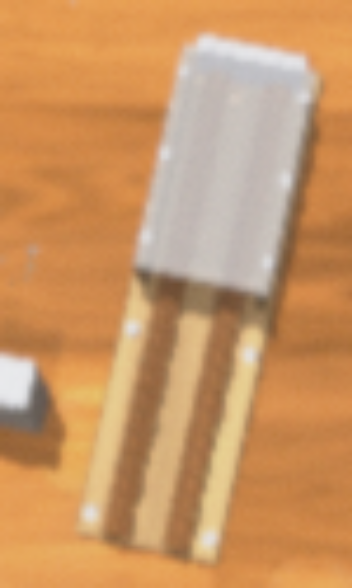

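The crop confirms the two ivory prisms, each lit white on its top flat. The jig's dark strips are the groove walls, with the clear roof above them. Next come the precise axes, from the white flats, the roof rectangle and the dark strips.

```bash
python3 - <<'E'
from h import *
f=np.load('top.npz');p,d=f['p'],f['d'];m=ctrl.camera_model('top');P=pts(d,m)
hsv=cv2.cvtColor(p,cv2.COLOR_RGB2HSV)
def proj(k,z):
    v,u=np.nonzero(k);return np.array([ray(a,b,m,z)[:2] for a,b in zip(u,v)],np.float32)
def show(n,q):
    r=cv2.minAreaRect(q);c=q.mean(0);w,V=np.linalg.eigh(np.cov(q.T));a=V[:,1]*np.sign(V[0,1])
    s=(q-c)@a;t=(q-c)@[-a[1],a[0]]
    print(n,len(q),'mean',c.round(4),'mid',(c+a*(s.max()+s.min())/2).round(4),'yaw',np.degrees(np.arctan2(a[1],a[0])).round(2),'L',np.ptp(s).round(4),'W',np.ptp(t).round(4),'rect',np.round(r[0],4),np.round(r[1],4),round(r[2],2))
def comp(k,u,v,r=34):
    roi=np.zeros_like(k);roi[max(v-r,0):v+r,u-r:u+r]=1;k=(k&roi).astype(np.uint8)
    n,l,st,c=cv2.connectedComponentsWithStats(k);return l==1+np.argmax(st[1:,4])
for nm,(u,v) in dict(long=(367,233),short=(167,214)).items():
    show(nm+' white',proj(comp((hsv[...,1]<28)&(hsv[...,2]>190),u,v),.044))
    show(nm+' ivory',proj(comp((hsv[...,1]<105)&(hsv[...,2]>140)&(P[...,2]>.02)&(P[...,2]<.055),u,v),.037))
show('roof',proj(comp((P[...,2]>.07)&(P[...,2]<.1),272,175),.083))
k=(hsv[...,2]<165)&(P[...,2]>.02)&(P[...,2]<.05)
roi=np.zeros_like(k);roi[207:262,240:285]=1;k&=roi
n,l,st,c=cv2.connectedComponentsWithStats(k.astype(np.uint8))
for i in range(1,n):
    if st[i,4]>60: show('strip',proj(l==i,.036))
b=comp((P[...,2]>.006)&(P[...,2]<.06),262,232,30);show('base',proj(b,.014))
k=(P[...,2]>.1)&(P[...,2]<.2);show('carton',proj(comp(k,225,218,15),.132))
k=(P[...,2]>.055)&(P[...,2]<.1);show('jar',proj(comp(k,388,267,22),.082));show('glass',proj(comp(k,152,244,24),.09))
E
```

```text
long white 286 mean [ 0.544 -0.287] mid [ 0.5438 -0.2871] yaw 30.72 L 0.1282 W 0.0209 rect [ 0.5438 -0.2872] [0.1282 0.0208] 30.6
long ivory 628 mean [ 0.5419 -0.285 ] mid [ 0.542  -0.2849] yaw 30.98 L 0.1303 W 0.0464 rect [ 0.5418 -0.2846] [0.1303 0.0462] 30.82
short white 195 mean [0.59   0.3284] mid [0.5899 0.3285] yaw -21.72 L 0.0889 W 0.0208 rect [0.5898 0.3283] [0.0208 0.0889] 68.52
short ivory 428 mean [0.5888 0.3263] mid [0.5891 0.3262] yaw -21.79 L 0.0905 W 0.0451 rect [0.5891 0.3262] [0.0451 0.0905] 68.23
roof 1480 mean [0.7063 0.0019] mid [0.7072 0.0017] yaw -11.6 L 0.1587 W 0.0883 rect [0.7073 0.0017] [0.0881 0.1585] 78.74
strip 228 mean [0.5459 0.0528] mid [0.5429 0.0534] yaw -10.77 L 0.1501 W 0.0162 rect [0.5429 0.0537] [0.016  0.1502] 78.8
strip 137 mean [0.5639 0.0076] mid [0.5535 0.0097] yaw -10.86 L 0.1306 W 0.0181 rect [0.5539 0.0116] [0.018  0.1306] 78.56
base 1727 mean [0.5493 0.0328] mid [0.5539 0.0317] yaw -13.28 L 0.1893 W 0.1048 rect [0.5534 0.0357] [0.1016 0.1889] 78.64
carton 182 mean [0.5561 0.138 ] mid [0.5562 0.1383] yaw 76.77 L 0.0463 W 0.0335 rect [0.5561 0.1382] [0.0461 0.0331] 78.44
jar 438 mean [ 0.4365 -0.3407] mid [ 0.4366 -0.341 ] yaw -81.57 L 0.0727 W 0.0676 rect [ 0.4378 -0.3406] [0.0704 0.0675] 89.09
glass 351 mean [0.4943 0.3597] mid [0.4941 0.3591] yaw 70.43 L 0.0858 W 0.0817 rect [0.4938 0.359 ] [0.0851 0.0816] 66.56
```

Jig pose: origin ≈ (0.629, 0.017), yaw −11.25°. Long candle: (0.5435, −0.287), yaw 30.8°. Short candle: (0.590, 0.328), yaw −21.75°. I'll move to the long candle first.

Call:
drive_tool(slide=[[1, 0.75, 0], [1, 0.75, 0], [1, 0.75, 0], [1, 0.75, 0], [1, 0.75, 0], [1, 0.75, 0]], turn=[[0, 0, 0.109], [0, 0, 0.109], [0, 0, 0.109], [0, 0, 0.109], [0, 0, 0.109], [0, 0, 0.109]], grip=[1, 1, 1, 1, 1, 1], newtons=30)

```text
time: 0.85
tool_pos: [0.4055, -0.3866, 0.2309]
tool_rot: [-3.028, -0.835, 0.002]
wrist_force: [-0.2, -0.6, -0.7]
grip_width: 0.0857
finger_force: 0.0
```

Call:
drive_tool(slide=[[0.69, 0.5, 0], [0.69, 0.5, 0], [0.69, 0.5, 0], [0.69, 0.5, 0], [0.69, 0.5, -0.3], [0.69, 0.5, -0.6], [0.69, 0.5, -0.8], [0.69, 0.5, -0.8], [0.69, 0.5, -0.8]], turn=[[0, 0, 0], [0, 0, 0], [0, 0, 0], [0, 0, 0], [0, 0, 0], [0, 0, 0], [0, 0, 0], [0, 0, 0], [0, 0, 0]], grip=[1, 1, 1, 1, 1, 1, 1, 1, 1])

```text
time: 1.98
tool_pos: [0.5437, -0.2889, 0.0727]
tool_rot: [3.028, 0.83, 0.002]
wrist_force: [0.5, -0.3, 0.1]
grip_width: 0.0857
finger_force: 0.0
```

```bash
python3 - <<'E'
from h import *
p,d,m=cam('side');print(ctrl.sense()['tool_pos'],ctrl.sense()['joints'].round(2))
save('s1',cv2.resize(p[120:240,250:420],None,fx=4,fy=4))
E
```

```text
[ 0.54446329 -0.28894177  0.07344185] [-0.56  0.51  1.61 -0.    1.01  0.48]
```

View pics/s1.png

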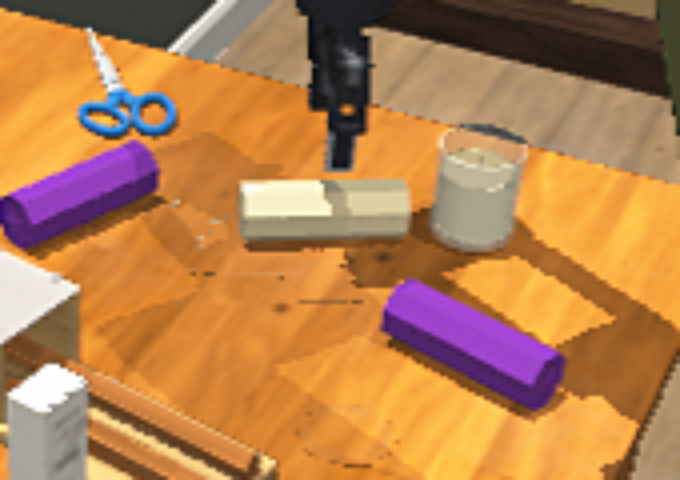

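The picture shows the fingers at (340,150), centred over the long candle at (325,210), with the jar at (480,190) well clear. I'll descend and grip.

Call:
drive_tool(slide=[[0, 0, -0.15], [0, 0, -0.31], [0, 0, -0.31], [0, 0, -0.31], [0, 0, -0.31], [0, 0, -0.31], [0, 0, -0.31], [0, 0, -0.31], [0, 0, -0.31], [0, 0, -0.31], [0, 0, -0.31]], turn=[[0, 0, 0], [0, 0, 0], [0, 0, 0], [0, 0, 0], [0, 0, 0], [0, 0, 0], [0, 0, 0], [0, 0, 0], [0, 0, 0], [0, 0, 0], [0, 0, 0]], grip=[1, 1, 1, 0, -0.4, -0.4, -0.4, -0.4, -0.4, -0.4, -0.4])

```text
time: 3.4
tool_pos: [0.5448, -0.2876, 0.0112]
tool_rot: [3.027, 0.833, 0.003]
wrist_force: [-1.2, 0.4, 7.0]
grip_width: 0.0435
finger_force: 31.6
```

Call:
drive_tool(slide=[[0, 0, 0.25], [0, 0, 0.5], [0, 0, 0.8], [0, 0.2, 0.8], [0, 0.4, 0.8], [0, 0.6, 0.8], [0, 0.8, 0.8], [0, 0.8, 0.8], [0, 0.8, 0.8]], turn=[[0, 0, 0], [0, 0, 0], [0, 0, -0.1], [0, 0, -0.2], [0, 0, -0.3], [0, 0, -0.4], [0, 0, -0.467], [0, 0, -0.467], [0, 0, -0.467]], grip=[-0.4, -0.4, -0.4, -0.4, -0.4, -0.4, -0.4, -0.4, -0.4])

```text
time: 4.53
tool_pos: [0.5437, -0.1272, 0.1695]
tool_rot: [3.126, -0.306, 0.001]
wrist_force: [-0.2, 0.3, -2.3]
grip_width: 0.0432
finger_force: 32.0
```

Call:
drive_tool(slide=[[0.05, 0.2, 0], [0.05, 0.4, 0], [0.05, 0.6, 0], [0.05, 0.8, 0], [0.05, 0.8, 0], [0.05, 0.8, 0], [0.05, 0.8, 0]], turn=[[0, 0, 0], [0, 0, 0], [0, 0, 0], [0, 0, 0], [0, 0, 0], [0, 0, 0], [0, 0, 0]], grip=[-0.4, -0.4, -0.4, -0.4, -0.4, -0.4, -0.4])

```text
time: 5.4
tool_pos: [0.5539, 0.0315, 0.1693]
tool_rot: [3.126, -0.311, 0.0]
wrist_force: [-0.3, 0.1, -2.0]
grip_width: 0.0429
finger_force: 32.0
```

```bash
python3 - <<'E'
from h import *
p,d,m=cam('side');s=ctrl.sense();print(s['tool_pos'],s['tool_rot'],s['joints'].round(2),s['wrist_force'],s['grip_width'],s['finger_force'])
save('s2',cv2.resize(p[130:290,170:350],None,fx=3.7,fy=3.7))
E
```

```text
[0.55384128 0.03159527 0.16926672] [ 3.12576972e+00 -3.10904650e-01  9.46631622e-05] [-0.02  0.33  1.64 -0.    1.17  1.75] [-0.04293363 -0.32403371 -1.61495481] 0.043490956384013256 31.988289705477655
```

View pics/s2.png

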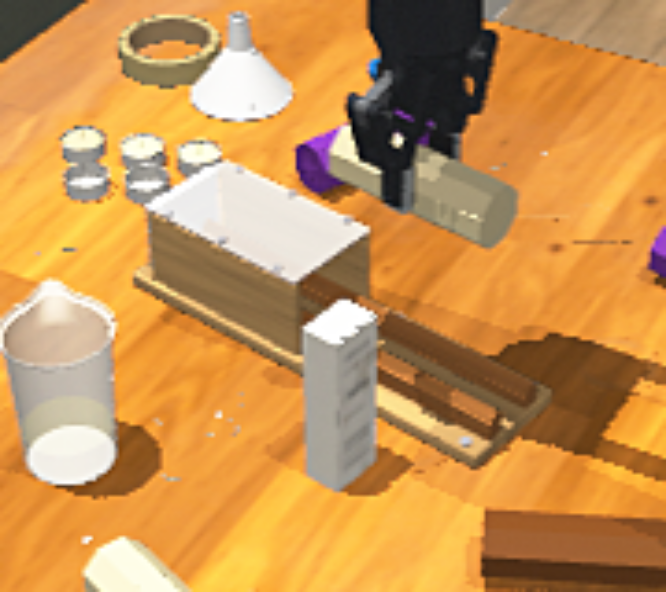

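The long candle (425,190) is held level and parallel to the groove, and the carton (340,390) is clear. I'll lower it.

Call:
drive_tool(slide=[[0, 0, -0.2], [0, 0, -0.4], [0, 0, -0.55], [0, 0, -0.6], [0, 0, -0.635], [0, 0, -0.635], [0, 0, -0.635]], turn=[[0, 0, 0], [0, 0, 0], [0, 0, 0], [0, 0, 0], [0, 0, 0], [0, 0, 0], [0, 0, 0]], grip=[-0.4, -0.4, -0.4, -0.4, -0.4, -0.4, -0.4])

```text
time: 6.32
tool_pos: [0.5546, 0.0329, 0.0434]
tool_rot: [-3.126, 0.308, -0.003]
wrist_force: [-0.1, 0.3, -2.3]
grip_width: 0.0433
finger_force: 31.9
```

Call:
drive_tool(slide=[[0, 0, -0.01], [0, 0, -0.02], [0, 0, -0.02]], turn=[[0, 0, 0], [0, 0, 0], [0, 0, 0]], grip=[-0.4, -0.4, -0.4])

```text
time: 6.7
tool_pos: [0.5535, 0.0331, 0.0383]
tool_rot: [-3.126, 0.308, 0.0]
wrist_force: [-0.4, 0.3, -2.0]
grip_width: 0.0431
finger_force: 31.9
```

Call:
drive_tool(slide=[[0, 0, -0.005], [0, 0, -0.01], [0, 0, -0.01]], turn=[[0, 0, 0], [0, 0, 0], [0, 0, 0]], grip=[-0.4, -0.4, -0.4])

```text
time: 7.08
tool_pos: [0.5538, 0.0331, 0.0372]
tool_rot: [-3.126, 0.309, -0.001]
wrist_force: [-2.6, -0.7, 5.6]
grip_width: 0.0435
finger_force: 32.9
```

Contact, about 8 N: the candle is seated. I'll release it, rise and check.

Call:
drive_tool(slide=[[0, 0, 0], [0, 0, 0], [0, 0, 0], [0, 0, 0.1], [0, 0, 0.3], [0, 0, 0.5], [-0.6, 0.12, 0.5], [-0.6, 0.12, 0.5], [-0.6, 0.12, 0.5]], turn=[[0, 0, 0], [0, 0, 0], [0, 0, 0], [0, 0, 0], [0, 0, 0], [0, 0, 0], [0, 0, 0], [0, 0, 0], [0, 0, 0]], grip=[0, 0.6, 0.6, 0.6, 0.6, 0.6, -1, -1, -1])

```text
time: 8.2
tool_pos: [0.4257, 0.0575, 0.1351]
tool_rot: [3.126, -0.306, -0.013]
wrist_force: [0.9, -0.5, 0.1]
grip_width: 0.0138
finger_force: 0.0
```

```bash
cat >> h.py <<'E'
A=np.radians(-11.25);O=np.array([.6288,.0173]);a=np.array([np.cos(A),np.sin(A)]);n=np.array([-a[1],a[0]])
def tojig(xy): r=np.asarray(xy)[:2]-O;return np.round([r@a,r@n],4)
def candle():
    "ivory/white lit pixels in the groove in the top view"
    p,d,m=cam('top');P=pts(d,m);hsv=cv2.cvtColor(p,cv2.COLOR_RGB2HSV)
    k=(hsv[...,1]<90)&(hsv[...,2]>120)&(P[...,2]>.05)&(P[...,2]<.077)
    J=(P[...,:2]-O);k&=(abs(J@n)<.035)&(J@a<.03)&(J@a>-.2)
    q=np.array([ray(u,v,m,.07)[:2] for v,u in zip(*np.nonzero(k))],np.float32)
    j=np.stack([(q-O)@a,(q-O)@n],1).astype(np.float32);print(len(q),'x',j[:,0].min(),j[:,0].max(),'y',j[:,1].min(),j[:,1].max(),cv2.fitLine(j,cv2.DIST_L2,0,.01,.01).ravel(),'z',np.median(P[k][:,2]))
    return p
E
python3 - <<'E'
from h import *
p=candle();s=ctrl.sense();print(s['tool_pos'],tojig(s['tool_pos']))
save('t2',cv2.resize(p[135:275,200:320],None,fx=4.2,fy=4.2))
E
```

```text
498 x -0.11933089 0.030131927 y -0.022014422 0.021807574 [ 9.9960327e-01 -2.8166238e-02 -6.4366363e-02  2.9223351e-04] z 0.0666504689718247
[0.43048179 0.05729112 0.13605564] [-0.2023  0.0005]
```

View pics/t2.png

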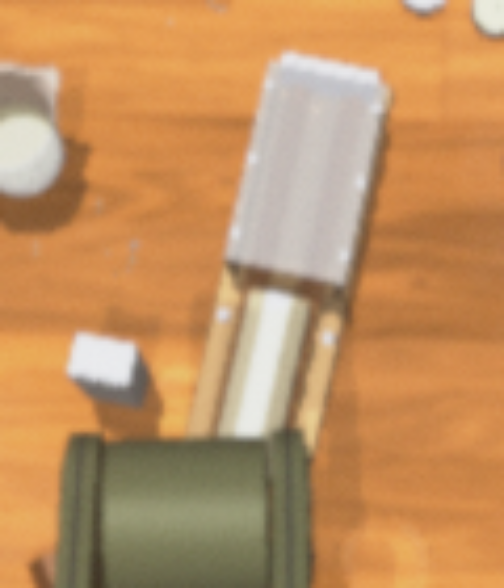

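The candle (265,365 in the crop) lies seated and aligned in the groove. Now I lower the closed fingers behind it.

Call:
drive_tool(slide=[[0, 0, -0.2], [0, 0, -0.4], [0, 0, -0.465], [0, 0, -0.465], [0, 0, -0.465]], turn=[[0, 0, 0], [0, 0, 0], [0, 0, 0], [0, 0, 0], [0, 0, 0]], grip=[-1, -1, -1, -1, -1])

```text
time: 8.88
tool_pos: [0.4352, 0.057, 0.0442]
tool_rot: [-3.126, 0.308, -0.004]
wrist_force: [0.2, -0.4, 0.0]
grip_width: -0.0
finger_force: 0.0
```

```bash
python3 - <<'E'
from h import *
s=ctrl.sense();print(s['tool_pos'],tojig(s['tool_pos']),s['grip_width'],s['wrist_force'])
E
```

```text
[0.43520597 0.05701681 0.04417349] [-0.1976  0.0012] -3.215647054427937e-05 [ 0.23077615 -0.4182919   0.00423035]
```

Call:
drive_tool(slide=[[0.1, -0.021, -0.01], [0.18, -0.037, -0.01], [0.24, -0.049, -0.01], [0.31, -0.063, -0.01], [0.38, -0.077, -0.01], [0.45, -0.092, -0.01], [0.52, -0.106, -0.01], [0.59, -0.12, -0.01], [0.66, -0.135, -0.01], [0.73, -0.149, -0.01], [0.8, -0.163, -0.01], [0.858, -0.175, -0.01]], turn=[[0, 0, 0], [0, 0, 0], [0, 0, 0], [0, 0, 0], [0, 0, 0], [0, 0, 0], [0, 0, 0], [0, 0, 0], [0, 0, 0], [0, 0, 0], [0, 0, 0], [0, 0, 0]], grip=[-1, -1, -1, -1, -1, -1, -1, -1, -1, -1, -1, -1])

```text
time: 10.38
tool_pos: [0.6063, 0.0219, 0.0413]
tool_rot: [-3.126, 0.308, -0.0]
wrist_force: [-0.6, 1.3, -0.2]
grip_width: -0.0
finger_force: 0.5
```

```bash
python3 - <<'E'
from h import *
p,d,m=cam('side')
s=ctrl.sense();print(s['tool_pos'],tojig(s['tool_pos']),s['grip_width'],s['wrist_force'])
save('s3',cv2.resize(p[130:290,170:350],None,fx=3.7,fy=3.7))
E
```

```text
[0.60849002 0.02145409 0.04153244] [-0.0207  0.0001] 3.2940407782540875e-05 [0.80024754 0.431191   0.33149756]
```

View pics/s3.png

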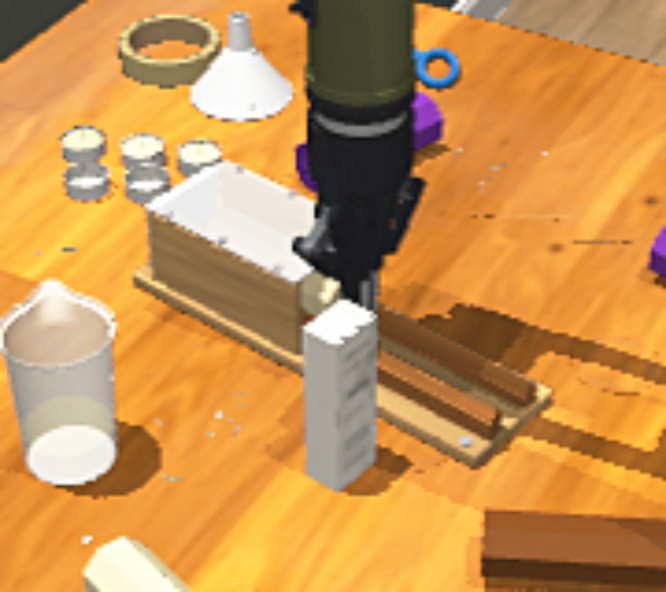

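The long candle's end shows at the guard mouth (325,292) with the fingers behind it, so it is pushed in far enough. I'll back off, rise and go to the short candle.

Call:
drive_tool(slide=[[-0.1, 0.02, 0], [-0.1, 0.02, 0.3], [-0.1, 0.02, 0.6], [-0.1, 0.02, 0.9], [-0.1, 0.3, 0.9], [-0.1, 0.6, 0.9], [-0.1, 0.9, 0.9], [-0.1, 1, 0.9], [-0.1, 1, 0.9]], turn=[[0, 0, 0], [0, 0, 0], [0, 0, 0], [0, 0, 0], [0, 0, -0.05], [0, 0, -0.1], [0, 0, -0.117], [0, 0, -0.117], [0, 0, -0.117]], grip=[-1, -1, -1, -1, 1, 1, 1, 1, 1])

```text
time: 11.55
tool_pos: [0.5851, 0.223, 0.2211]
tool_rot: [3.085, -0.589, 0.0]
wrist_force: [-0.5, -1.3, -0.0]
grip_width: 0.0853
finger_force: 0.0
```

```bash
python3 - <<'E'
from h import *
s=ctrl.sense();t=s['tool_pos'];r=s['tool_rot'];print(t,r,2*np.degrees(np.arctan(r[1]/r[0])),s['joints'].round(2),(np.array([.5897,.3282])-t[:2])/.2)
E
```

```text
[0.58510972 0.22297057 0.22113497] [ 3.08519226e+00 -5.89370994e-01  2.28561186e-04] -21.63007023059829 [ 0.3   0.39  1.41 -0.    1.35  2.25] [0.02295142 0.52614715]
```

Call:
drive_tool(slide=[[0.01, 0.26, 0], [0.01, 0.52, 0], [0.01, 0.52, 0], [0.01, 0.52, 0], [0.01, 0.52, -0.3], [0.01, 0.52, -0.6], [0.01, 0.52, -0.7], [0.01, 0.52, -0.7], [0.01, 0.52, -0.7]], turn=[[0, 0, 0], [0, 0, 0], [0, 0, 0], [0, 0, 0], [0, 0, 0], [0, 0, 0], [0, 0, 0], [0, 0, 0], [0, 0, 0]], grip=[1, 1, 1, 1, 1, 1, 1, 1, 1])

```text
time: 12.68
tool_pos: [0.5887, 0.3251, 0.0828]
tool_rot: [-3.083, 0.596, -0.003]
wrist_force: [0.2, 0.3, 1.0]
grip_width: 0.0853
finger_force: 0.0
```

```bash
python3 - <<'E'
from h import *
p,d,m=cam('side');s=ctrl.sense();t=s['tool_pos'];r=s['tool_rot'];print(t,2*np.degrees(np.arctan(r[1]/r[0])),s['joints'].round(2))
save('s4',cv2.resize(p[200:350,140:320],None,fx=3.8,fy=3.8))
E
```

```text
[0.5888861  0.32559181 0.08328767] -21.860348031690183 [ 0.44  0.57  1.47 -0.    1.1   2.39]
```

View pics/s4.png

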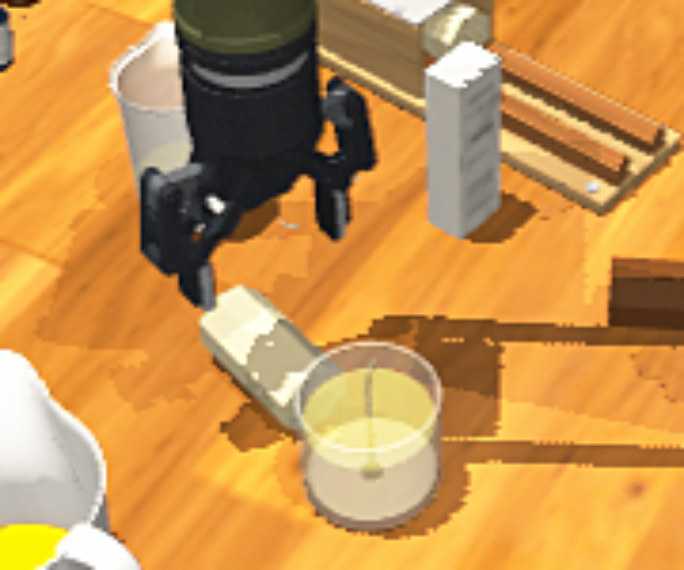

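The open fingers straddle the short candle (270,355). The glass (370,440), carton and beaker are clear. Now I descend and grip.

Call:
drive_tool(slide=[[0.005, 0.01, -0.18], [0.005, 0.01, -0.36], [0.005, 0.01, -0.36], [0.005, 0.01, -0.36], [0.005, 0.01, -0.36], [0.005, 0.01, -0.36], [0.005, 0.01, -0.36], [0.005, 0.01, -0.36], [0.005, 0.01, -0.36], [0.005, 0.01, -0.36], [0.005, 0.01, -0.36]], turn=[[0, 0, 0], [0, 0, 0], [0, 0, 0], [0, 0, 0], [0, 0, 0], [0, 0, 0], [0, 0, 0], [0, 0, 0], [0, 0, 0], [0, 0, 0], [0, 0, 0]], grip=[1, 1, 1, 0, -0.4, -0.4, -0.4, -0.4, -0.4, -0.4, -0.4])

```text
time: 14.1
tool_pos: [0.5897, 0.3288, 0.0115]
tool_rot: [-3.083, 0.593, -0.005]
wrist_force: [-1.1, -0.2, 7.1]
grip_width: 0.0432
finger_force: 32.0
```

Call:
drive_tool(slide=[[0, 0, 0.25], [0, 0, 0.5], [0, 0, 0.75], [0, 0, 1], [0, -0.25, 1], [0, -0.5, 1], [0, -0.75, 1], [0, -0.75, 1], [0, -0.75, 1]], turn=[[0, 0, 0], [0, 0, 0], [0, 0, 0], [0, 0, 0], [0, 0, 0.05], [0, 0, 0.1], [0, 0, 0.117], [0, 0, 0.117], [0, 0, 0.117]], grip=[-0.4, -0.4, -0.4, -0.4, -0.4, -0.4, -0.4, -0.4, -0.4])

```text
time: 15.22
tool_pos: [0.5882, 0.1782, 0.2096]
tool_rot: [-3.125, 0.31, -0.0]
wrist_force: [-0.3, 0.7, -1.2]
grip_width: 0.043
finger_force: 31.5
```

```bash
python3 - <<'E'
from h import *
s=ctrl.sense();t=s['tool_pos'];r=s['tool_rot'];print(t,2*np.degrees(np.arctan(r[1]/r[0])),s['grip_width'],s['finger_force'],(O-.078*a-t[:2])/.2)
E
```

```text
[0.58820626 0.17816925 0.20957109] -11.323173895914532 0.042988686294461925 31.500039556995034 [-0.17953758 -0.72826101]
```

Call:
drive_tool(slide=[[-0.06, -0.25, 0], [-0.12, -0.5, 0], [-0.178, -0.725, 0], [-0.178, -0.725, 0], [-0.178, -0.725, 0], [-0.178, -0.725, -0.25], [-0.178, -0.725, -0.5], [-0.178, -0.725, -0.7], [-0.178, -0.725, -0.78], [-0.178, -0.725, -0.83], [-0.178, -0.725, -0.83], [-0.178, -0.725, -0.83]], turn=[[0, 0, 0], [0, 0, 0], [0, 0, 0], [0, 0, 0], [0, 0, 0], [0, 0, 0], [0, 0, 0], [0, 0, 0], [0, 0, 0], [0, 0, 0], [0, 0, 0], [0, 0, 0]], grip=[-0.4, -0.4, -0.4, -0.4, -0.4, -0.4, -0.4, -0.4, -0.4, -0.4, -0.4, -0.4])

```text
time: 16.73
tool_pos: [0.5539, 0.0331, 0.0446]
tool_rot: [-3.126, 0.308, -0.004]
wrist_force: [0.1, -0.0, -1.3]
grip_width: 0.0435
finger_force: 31.6
```

Call:
drive_tool(slide=[[0, 0, -0.012], [0, 0, -0.024], [0, 0, -0.024]], turn=[[0, 0, 0], [0, 0, 0], [0, 0, 0]], grip=[-0.4, -0.4, -0.4])

```text
time: 17.1
tool_pos: [0.5525, 0.033, 0.0385]
tool_rot: [-3.126, 0.308, 0.0]
wrist_force: [0.9, -0.2, -1.3]
grip_width: 0.0432
finger_force: 31.6
```

Call:
drive_tool(slide=[[0, 0, -0.005], [0, 0, -0.01], [0, 0, -0.01]], turn=[[0, 0, 0], [0, 0, 0], [0, 0, 0]], grip=[-0.4, -0.4, -0.4])

```text
time: 17.48
tool_pos: [0.5529, 0.0333, 0.0375]
tool_rot: [-3.126, 0.309, -0.001]
wrist_force: [-2.2, 1.2, 7.8]
grip_width: 0.0433
finger_force: 32.6
```

The short candle is seated too. I'll release it, rise, move back behind it and close the fingers.

Call:
drive_tool(slide=[[0, 0, 0], [0, 0, 0], [0, 0, 0], [0, 0, 0.1], [0, 0, 0.3], [0, 0, 0.5], [-0.3, 0.06, 0.5], [-0.6, 0.118, 0.5], [-0.6, 0.118, 0.5], [-0.6, 0.118, 0.3], [-0.6, 0.118, 0.1], [-0.6, 0.118, 0.1]], turn=[[0, 0, 0], [0, 0, 0], [0, 0, 0], [0, 0, 0], [0, 0, 0], [0, 0, 0], [0, 0, 0], [0, 0, 0], [0, 0, 0], [0, 0, 0], [0, 0, 0], [0, 0, 0]], grip=[0, 0.6, 0.6, 0.6, 0.6, 0.6, -1, -1, -1, -1, -1, -1])

```text
time: 18.98
tool_pos: [0.431, 0.0564, 0.0545]
tool_rot: [3.126, -0.308, -0.009]
wrist_force: [-0.1, 0.4, -0.7]
grip_width: 0.0001
finger_force: 0.0
```

```bash
python3 - <<'E'
from h import *
candle();s=ctrl.sense();print(s['tool_pos'],tojig(s['tool_pos']),s['grip_width'],s['wrist_force'])
E
```

```text
519 x -0.12326339 0.030131927 y -0.03265172 0.021807574 [ 9.9953729e-01 -3.0416604e-02 -6.4457789e-02 -1.7632081e-04] z 0.06636848262771644
[0.43232229 0.05650288 0.05580029] [-2.004e-01  1.000e-04] 0.00012215221340034792 [ 0.32364374 -0.34795751  0.71125362]
```

Call:
drive_tool(slide=[[0, 0, -0.065], [0.1, -0.02, -0.065], [0.18, -0.036, -0.065], [0.24, -0.048, -0.065], [0.29, -0.058, -0.065], [0.33, -0.066, -0.065], [0.37, -0.074, -0.065], [0.4, -0.08, -0.065], [0.43, -0.085, -0.065], [0.46, -0.091, -0.065], [0.48, -0.095, -0.065], [0.48, -0.095, -0.065]], turn=[[0, 0, 0], [0, 0, 0], [0, 0, 0], [0, 0, 0], [0, 0, 0], [0, 0, 0], [0, 0, 0], [0, 0, 0], [0, 0, 0], [0, 0, 0], [0, 0, 0], [0, 0, 0]], grip=[-1, -1, -1, -1, -1, -1, -1, -1, -1, -1, -1, -1])

```text
time: 20.52
tool_pos: [0.5294, 0.0376, 0.0435]
tool_rot: [-3.126, 0.308, -0.002]
wrist_force: [0.6, -0.1, -0.5]
grip_width: -0.0
finger_force: 0.0
```

```bash
python3 - <<'E'
from h import *
s=ctrl.sense();print(s['tool_pos'],tojig(s['tool_pos']),s['grip_width'],s['wrist_force'])
E
```

```text
[0.52937549 0.03756697 0.04352369] [-0.1015  0.0005] -1.84721508189142e-05 [ 0.55600527 -0.05614739 -0.45934268]
```

Call:
drive_tool(slide=[[0.012, -0.002, 0], [0.024, -0.005, 0], [0.036, -0.007, 0], [0.046, -0.009, 0], [0.056, -0.011, 0], [0.064, -0.013, 0]], turn=[[0, 0, 0], [0, 0, 0], [0, 0, 0], [0, 0, 0], [0, 0, 0], [0, 0, 0]], grip=[-1, -1, -1, -1, -1, -1])

```text
time: 21.28
tool_pos: [0.5416, 0.035, 0.0435]
tool_rot: [-3.126, 0.308, -0.0]
wrist_force: [-1.0, 0.8, -0.1]
grip_width: -0.0001
finger_force: 0.7
```

Call:
drive_tool(slide=[[0.005, -0.001, 0], [0.01, -0.002, 0]], turn=[[0, 0, 0], [0, 0, 0]], grip=[-1, -1])

```text
time: 21.52
tool_pos: [0.5435, 0.0347, 0.0435]
tool_rot: [-3.126, 0.308, 0.0]
wrist_force: [-0.5, 0.4, -0.6]
grip_width: -0.0
finger_force: 0.7
```

Call:
drive_tool(slide=[[0.005, -0.001, 0], [0.01, -0.002, 0]], turn=[[0, 0, 0], [0, 0, 0]], grip=[-1, -1])

```text
time: 21.78
tool_pos: [0.5455, 0.0342, 0.0435]
tool_rot: [-3.126, 0.308, -0.0]
wrist_force: [-1.2, 0.7, -0.5]
grip_width: 0.0004
finger_force: 0.7
```

Call:
drive_tool(slide=[[0.005, -0.001, 0], [0.01, -0.002, 0]], turn=[[0, 0, 0], [0, 0, 0]], grip=[-1, -1])

```text
time: 22.02
tool_pos: [0.5475, 0.0338, 0.0435]
tool_rot: [-3.126, 0.308, 0.0]
wrist_force: [-1.7, 1.4, -0.1]
grip_width: -0.0001
finger_force: 0.7
```

Call:
drive_tool(slide=[[0.005, -0.001, 0], [0.005, -0.001, 0]], turn=[[0, 0, 0], [0, 0, 0]], grip=[-1, -1])

```text
time: 22.28
tool_pos: [0.5487, 0.0336, 0.0435]
tool_rot: [3.126, -0.308, 0.001]
wrist_force: [-0.7, 0.4, -1.3]
grip_width: -0.0001
finger_force: 0.4
```

Call:
drive_tool(slide=[[0.005, -0.001, 0], [0.005, -0.001, 0]], turn=[[0, 0, 0], [0, 0, 0]], grip=[-1, -1])

```text
time: 22.52
tool_pos: [0.5495, 0.0334, 0.0435]
tool_rot: [3.126, -0.308, 0.0]
wrist_force: [-2.3, 0.9, 0.3]
grip_width: 0.0003
finger_force: 0.6
```

Call:
drive_tool(slide=[[0.005, -0.001, 0], [0.005, -0.001, 0]], turn=[[0, 0, 0], [0, 0, 0]], grip=[-1, -1])

```text
time: 22.78
tool_pos: [0.5506, 0.0332, 0.0435]
tool_rot: [3.126, -0.308, 0.0]
wrist_force: [-1.1, -0.1, -0.7]
grip_width: 0.0
finger_force: 0.6
```

Call:
drive_tool(slide=[[0.005, -0.001, 0], [0.005, -0.001, 0]], turn=[[0, 0, 0], [0, 0, 0]], grip=[-1, -1])

```text
time: 23.02
tool_pos: [0.551, 0.0331, 0.0435]
tool_rot: [3.126, -0.308, -0.001]
wrist_force: [-2.8, 0.6, 1.2]
grip_width: -0.0001
finger_force: 1.4
```

Call:
drive_tool(slide=[[0.003, -0.0005, 0], [0.003, -0.0005, 0]], turn=[[0, 0, 0], [0, 0, 0]], grip=[-1, -1])

```text
time: 23.28
tool_pos: [0.551, 0.033, 0.0434]
tool_rot: [3.126, -0.308, -0.003]
wrist_force: [-4.3, 1.2, 3.0]
grip_width: -0.0002
finger_force: 2.6
```

Call:
drive_tool(slide=[[0.003, -0.0005, 0], [0.003, -0.0005, 0]], turn=[[0, 0, 0], [0, 0, 0]], grip=[-1, -1])

```text
time: 23.52
tool_pos: [0.551, 0.033, 0.0433]
tool_rot: [3.126, -0.308, -0.005]
wrist_force: [-5.1, 1.4, 2.9]
grip_width: -0.0
finger_force: 3.1
```

The push has stalled at the stop and the force is climbing gently to about 5 N, so the candles are home. I'll back off, rise clear and check.

Call:
drive_tool(slide=[[-0.02, 0.004, 0], [-0.1, 0.02, 0], [-0.25, 0.05, 0.1], [-0.5, 0.05, 0.4], [-0.6, -0.4, 0.8], [-0.6, -0.8, 0.8], [-0.6, -1, 0.8], [-0.6, -1, 0.8], [-0.6, -1, 0.8]], turn=[[0, 0, 0], [0, 0, 0], [0, 0, 0], [0, 0, 0], [0, 0, 0], [0, 0, 0], [0, 0, 0], [0, 0, 0], [0, 0, 0]], grip=[-1, -1, -1, -1, -1, -1, -1, -1, -1])

```text
time: 24.65
tool_pos: [0.4332, -0.1707, 0.2047]
tool_rot: [3.123, -0.316, 0.006]
wrist_force: [-0.5, -0.1, -0.9]
grip_width: -0.0001
finger_force: 0.0
```

```bash
python3 - <<'E'
from h import *
p=candle();save('t3',cv2.resize(p[140:280,190:310],None,fx=4.2,fy=4.2))
E
```

```text
358 x -0.0709197 0.030775286 y -0.029057479 0.025359228 [ 9.9997348e-01  7.2847311e-03 -3.2428257e-02 -1.6778058e-04] z 0.06603808777016729
```

View pics/t3.png

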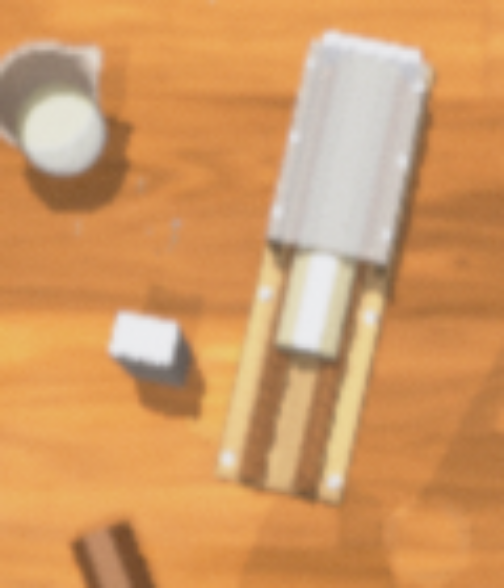

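The short candle's rear end (308,352) is at jig x ≈ −0.071, where −0.070 is expected. It is seated and aligned, and the bystanders stand as before.

```bash
python3 -c "
from bench import ctrl;print(ctrl.sign_off())"
```

```text
the job is handed in; nothing more can be done
None
```

I've handed the job in: the long candle was pushed against the stop plate with about 5 N, the short one is butted behind it, nothing is held, and the carton, jar, glass and beaker were not touched; the verdict was not reported back.

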